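Charge the evaporation pan from the slug hopper

ROBOT

A 7-joint arm with a two-finger parallel gripper is mounted at the origin on the work surface. World frame = base frame: x ahead of the robot, y to its left, z up, the work surface at z = 0. Lengths are in m, angles in rad, forces in N, time in s.
With the tool pointing down it reaches from about 0.4 to 0.85 m from the base axis. Payload 10.4 kg.
Tool frame: the origin (TCP) lies midway between the tips of the shut fingers; the grasp point (between the pads) lies 19 mm behind it (manip.tcp_to_grasp is the distance from the TCP to the grasp point, in m); x points along the fingers, y is the direction in which the jaws open and shut, and the axes are right-handed (so a half turn about x gives the same grasp; the last joint's range is limited). The gripper opens to 85 mm and grips with 20 to 120 N. Pads are 22 mm wide; open, the fingers measure 114 mm over their backs; the gripper's body (76 mm by 85 mm) begins 54 mm behind the grasp point. The pads swing forward as they close: fully open they stand 13 mm farther back than shut.
Start: joints at [-1.263, 0.332, -0.065, 1.46, 0.022, 1.35, -0.088], TCP at [0.203, 0.591, 0.231] pointing down, gripper open.
Joint ranges: [-2.6, 2.6], [-0.5, 2.12], [-1.47, 1.34], [0.16, 2.42], [-1.27, 4.41], [0.06, 2.06], [-2.6, 2.6]. Speed limits (rad/s): [2.22, 2.22, 2.79, 2.79, 3.14, 3.14, 3.14].

INTERFACE

Orientations are given as a unit quaternion [x, y, z, w].
In Python, from workcell import monitor, viewer, manip gives the robot as it stands. The module is installed in compiled form; this text tells all that it offers.
- The arm moves only by the tool send_rows, never from a script. Its arguments are lists of equal length, an entry for each row: "grip": the closure in counts, from 0 (fully open) to 255 (shut); "offset": the shift along the tool's x, y, z in mm, a list of three; "twist": the turn about the tool's x in degrees. In form: {"grip": [grip, ...], "offset": [[tx, ty, tz], ...], "twist": [twist, ...]}. A call has exactly 5 rows; each row is the pose to reach, as a shift and turn from the pose commanded when the call began, along the tool's axes at that moment; what a row does not reach only later rows make up. A row lasts 1/12 s, in which the tool goes at most 41.7 mm and 7.16 degrees, less where a joint would pass 70% of its speed; a pose out of reach is approached as far as the arm can. A call with a gripper value outside its range is refused whole. The fingers move at their own pace and stop on an object; "newtons" is the grip in N (left out, the last holds). Time passes only in rows, so rows that repeat a pose let the fingers close, or fill a call up. It gives the time, the measured TCP pose, the force and the opening at its end, in the units of the state.
- monitor.get_obs(): the state, without advancing time (a new reading comes with each control period).
- viewer.camera(name): name is "side" or "top"; returns (picture, depth): 400x640x3 uint8, blue, green, red; 400x640 float32, m along the optical axis (not along the pixel's ray), 0 where there is no reading.
- viewer.camera_model(name): a dict with "camera_matrix" (3x3 intrinsics, pixels), "distortion" ([k1, k2, p1, p2, k3] as OpenCV has them; the pictures are not rectified), "R" (3x3) and "t" (3): a world point X has camera coordinates R X + t. Camera axes: x right, y down, z forward; pixel columns grow to the right and rows downward; lengths in m; the calibration is good to about 2 mm. A picture is of the moment at which its call begins. camera_model takes no time and is no camera call.
- manip.hand_in(): hands the job in, once; it reports no verdict.
Trained networks look in the newest picture that a camera, given by its name, has taken for a name from the list of things; names that differ only in an ending like _2 or _b are one class to them, and where a whole thing is asked for, a point or a joint stands for the part that bears it (a point fixed in the world has none). Each returns a list of dicts, best first, with "score" (0 to 1); they miss things now and then, are a little off and sometimes report something else, mostly with a low value. They report only what shows in the picture. A call takes as long as a camera call. They do not tell look-alikes from the thing itself.
- viewer.recognise(target, camera): "box" ([left, top, width, height] in pixels, round what is visible of it).
- viewer.regions_of(target, camera): "region" (400x640 bool, what is visible of it) and "box" ([left, top, width, height] in pixels, round what is visible of it).
- viewer.spot_point(target, camera): "position" ([column, row] in pixels: a listed point, or the origin of a listed thing).
The state is a dict: "clock": time; "joint_pos": joint angles; "joint_velocities": joint speeds; "tau": joint torques, N m; "position": TCP position; "ee_rot": TCP orientation; "ft_force": force on the tool from outside, world axes, zero at the start; "torque": the same for the moment, N m; "grip_width": opening from 0.0 (shut) to 1.0 (fully open).
Only numpy, scipy, OpenCV 4.12 (cv2) and the standard library are available. Lean on these libraries where they do the work, as an engineer would, in place of code of your own. Each camera call takes 0.05 s, during which the arm holds its last target.

TASK

Slide the loose cover plate off sideways from under the hopper, leaving the charge pan where it stands on the balance, and lay the cover down flat, lip up, in the shallow steel tray. Then draw the hopper's slide gate out until it hits its end stops, so that all six copper slugs drop into the pan, and let go. Do not disturb the flange, bottle, jar and spanner.

Things in the scene. Friction and masses are not known exactly. Their poses are not given: they have to be found in the camera images.
- station: Filling station fixed to the bench: grey base plate 10 mm thick (x -120 to +150, y +-85 mm), two 22 mm steel posts at the rear (x +130, y +-60, 210 mm high) that hold a steel hopper over a balance. Origin: on the bench straight below the chute's middle; z up, -x its front (roughly towards the robot), +y its left. Its place and yaw vary.
- chute (a point): Centre of the chute's lower mouth, 102 mm above the bench; axes as the station's. The chute is a square steel tube, outside 54 (x) by 46 mm (y), from z 102 to 172 mm, cut by the gate at z 124-130 mm.
- hopper_rim (a point): Left front corner of the hopper bin's open top (station x -27, y +23, z 265 mm; rim bead to 269). Axes as the station's. From z 172 mm up the bin's front and left walls are upright, in line with the chute; the rear and right walls slope out to x +95 and y -91 mm at the top.
- gate_stop (a point): Middle between the two small end-stop tabs at the front ends of the gate's dark guide rails (station x -101 mm). The rails run along x at y +-26 to 34 mm, up to x -105 mm, top z 135 mm; the tabs' top is z 138 mm.
- gate (a joint): Slide gate, an aluminium blade under the hopper: 0 = shut, grows in metres as it is drawn out along the station's -x; at 0.056 two bolts on the blade hit the end stops. It starts shut or up to 6 mm drawn (the slugs still lie on it). It takes about 3 N, has no spring, and stays where it is left.
- gate_knob (a point): Middle of the gate's upright black round knob: 24 mm diameter, 25 mm high (from 12.5 mm below this point to 12.5 mm above) on a 10 mm stem standing on the blade. At joint 0 it lies at x = -107 mm, y = 0, z = 163 mm in the station's frame and moves with the gate. Axes as the station's.
- balance: White bench balance (190 x 160 x 30 mm) on the base plate with a 124 (x) by 140 mm (y) steel platform; fixed to the station. Origin: underside, below the chute's middle; the platform's top is 40 mm above the origin (50 mm above the bench).
- pan: Charge pan, open steel box, 112 (x) by 130 (y) by 34 mm, walls and floor 4 mm, 0.32-0.54 kg, standing loose on the balance platform under the chute. Origin: centre of its underside, z up. It must stay where it is.
- cover: Loose aluminium cover plate on the pan's rim, 120 (x) by 190 (y) by 4 mm, 0.24-0.39 kg. Origin: centre of its underside, z up; axes nearly the station's. Its +y end sticks out about 60 mm beyond the pan, to the station's left. Only 14 mm below the spout, it cannot be lifted there: slid along its +y it is clear of the spout after about 80 to 105 mm.
- cover_lip (a point): Middle of the top edge of the cover's upright grip lip, near the plate's +y edge: lip 60 mm long (x), 10 mm thick (y), 34 mm high above the plate. This point is at x 0, y +85, z +38 mm in the cover's frame. Axes as the cover's.
- tray: Shallow steel tray fixed to the bench, 200 mm (x) by 260 mm (y) outside, rim 12 mm high, walls and floor 3 mm. Origin: centre of its underside. It is at the left or at the right of the station. The cover fits inside with its long side along the tray's long side (y), either way round, with about 30 mm to spare all round.
- slug0_center (a point): Centre of a copper slug, an upright cylinder 12.8 mm diameter by 13 mm, 15 g, lying on the shut gate inside the chute.
- slug1_center (a point): Centre of a copper slug, an upright cylinder 12.8 mm diameter by 13 mm, 15 g, lying on the shut gate inside the chute.
- slug2_center (a point): Centre of a copper slug, an upright cylinder 12.8 mm diameter by 13 mm, 15 g, lying on the shut gate inside the chute.
- slug3_center (a point): Centre of a copper slug, an upright cylinder 12.8 mm diameter by 13 mm, 15 g, lying on the shut gate inside the chute.
- slug4_center (a point): Centre of a copper slug, an upright cylinder 12.8 mm diameter by 13 mm, 15 g, lying on the shut gate inside the chute.
- slug5_center (a point): Centre of a copper slug, an upright cylinder 12.8 mm diameter by 13 mm, 15 g, lying on the shut gate inside the chute.
- flange: Bystander: round steel blank flange lying flat, 152 mm diameter, 20 mm thick, 2.4 kg, on the side of the station where the tray is not. Origin: centre of its underside.
- bottle: Bystander: upright white bottle, 58 mm diameter, 165 mm high. Origin: centre of its underside.
- jar: Bystander: upright amber jar with black cap, 52 mm diameter, 85 mm high. Origin: centre of its underside.
- spanner: Bystander: flat spanner, 150 mm long, lying on the bench in front of the station to its right. Origin: at its middle, underside; its length is its x axis.
Not all that is in view belongs to the job. What is shaped like the cover but black, green or yellow is not meant.

How it is judged:
On the way, in this order (a step that is already met when the one before it is completed fails the run):
1. the cover lies flat in the tray, let go (z of cover in the frame of tray below 0.006 m and angle between cover's own z axis and vertical below 0.03 rad and horizontal distance between cover and tray below 0.06 m and linear speed of cover below 0.02 m/s and contact force between the fingers and cover below 0.05 N), for 0.2 s.
2. the gate is drawn out to its end stops (value of joint gate above 0.053 m), for 0.1 s.
At the end, for the whole second after the job is handed in: The gate stands at its end stops (drawn more than 53 of 56 mm), all six slugs lie inside the pan, the pan is within 15 mm of where it stood on the balance, and the cover rests lip up and flat (within 0.03 rad) on the tray's floor inside its rim, let go, its centre within 60 mm of the tray's (all of step 1 and value of joint gate above 0.053 m and distance of pan from where it was at the start of the episode below 0.015 m and x of slug0_center in the frame of pan between -0.054 and 0.054 m and y of slug0_center in the frame of pan between -0.063 and 0.063 m and z of slug0_center in the frame of pan between 0 and 0.034 m and x of slug1_center in the frame of pan between -0.054 and 0.054 m and y of slug1_center in the frame of pan between -0.063 and 0.063 m and z of slug1_center in the frame of pan between 0 and 0.034 m and x of slug2_center in the frame of pan between -0.054 and 0.054 m and y of slug2_center in the frame of pan between -0.063 and 0.063 m and z of slug2_center in the frame of pan between 0 and 0.034 m and x of slug3_center in the frame of pan between -0.054 and 0.054 m and y of slug3_center in the frame of pan between -0.063 and 0.063 m and z of slug3_center in the frame of pan between 0 and 0.034 m and x of slug4_center in the frame of pan between -0.054 and 0.054 m and y of slug4_center in the frame of pan between -0.063 and 0.063 m and z of slug4_center in the frame of pan between 0 and 0.034 m and x of slug5_center in the frame of pan between -0.054 and 0.054 m and y of slug5_center in the frame of pan between -0.063 and 0.063 m and z of slug5_center in the frame of pan between 0 and 0.034 m); the robot touches nothing.
It fails at once if the pan is shoved more than 15 mm from its place or tipped (distance of pan from where it was at the start of the episode above 0.015 m or angle between pan's own z axis and vertical above 0.15 rad).
It fails at once if the cover is dropped instead of laid down (falls faster than 0.6 m/s out of the fingers) (linear speed of cover above 0.6 m/s and contact force between the fingers and cover below 0.05 N).
It fails at once if a bystander (flange, bottle, jar or spanner) is shifted more than 20 mm (distance of any of flange, bottle, jar, spanner from where it was at the start of the episode above 0.02 m).
It also fails if it takes over 64 s, if anything falls off the work surface, if the arm or the gripper's body presses on something with over 40 N, if the wrist force passes 120 N, or if a joint passes its speed limit or range.

## Working session

There is one attempt and no reset: what is moved stays moved. The work goes in short steps, Python scripts to look and compute and a tool call to move; the robot and the scene stay as the last step left them, time stands still between calls to the robot, and variables do not carry over. Pictures are saved under pics/ and viewed, and the job is handed in when it is done.

Besides the shell and the picture viewer there is one more tool, called after "Call:" as name(argument=value, ...) on one line, values as JSON. send_rows: Moves the arm, as the interface text tells. Its arguments: {"type":"object","properties":{"grip":{"type":"array","items":{"type":"number"}},"offset":{"type":"array","items":{"type":"array","items":{"type":"number"}}},"twist":{"type":"array","items":{"type":"number"}},"newtons":{"type":"number"}},"required":["grip","offset","twist"]}

```bash
mkdir -p pics
python3 - <<'E'
from workcell import monitor, viewer, manip
import cv2,numpy as np
print(monitor.get_obs(), manip.tcp_to_grasp)
for n in ("side","top"):
    p,d=viewer.camera(n); cv2.imwrite(f"pics/{n}0.png",p); np.save(f"{n}0.npy",d)
    m=viewer.camera_model(n); print(n,m)
    for t in ("station","chute","gate_knob","cover","cover_lip","tray","gate_stop","hopper_rim","pan","flange","bottle","jar","spanner"):
        for r in viewer.spot_point(t,n)[:3]: print(n,t,[round(float(v),1) for v in r["position"]],round(r["score"],2), d[int(min(399,max(0,r["position"][1]))),int(min(639,max(0,r["position"][0])))])
E
```

```text
{'clock': 0.0, 'joint_pos': array([-1.26259412,  0.33283838, -0.06473231,  1.46093907,  0.02163967,
        1.34993541, -0.08850847]), 'joint_velocities': array([ 8.81798678e-06, -1.39239590e-03,  7.64305506e-04, -1.37013088e-03,
       -4.19590549e-05,  2.34642693e-04, -6.05816993e-05]), 'tau': array([-1.12824880e-03, -6.25459814e+01,  4.85181611e-02, -3.91598511e+01,
        1.61673746e-02,  1.01622439e-02, -9.83104904e-07]), 'position': array([0.20287624, 0.59074896, 0.23053803]), 'ee_rot': array([ 0.11590487,  0.6975083 , -0.11690639,  0.6974103 ]), 'ft_force': array([-0.61042351, -0.12697721, -0.03583186]), 'torque': array([-0.04627411, -0.05208929,  0.07809958]), 'grip_width': 0.9995771567666766} 0.0187
side {'camera_matrix': array([[426.69439247,   0.        , 322.04109685],
       [  0.        , 426.69439247, 195.14901763],
       [  0.        ,   0.        ,   1.        ]]), 'distortion': array([-0.08059909,  0.        ,  0.        ,  0.        ,  0.        ]), 'R': array([[ 0.98170387, -0.19024233,  0.00808523],
       [-0.09589021, -0.53061244, -0.84217309],
       [ 0.164
[... 1535 characters left out ...]
ute [297.8, 155.0] 0.91 1.2556577
top chute [297.5, 165.0] 0.71 1.2304906
top gate_knob [304.7, 198.4] 0.98 1.2042574
top cover [231.4, 290.0] 0.97 1.3530315
top cover [292.5, 161.5] 0.87 1.1557878
top cover [393.2, 120.1] 0.85 1.3901525
top cover_lip [215.6, 259.2] 0.87 1.3336804
top cover_lip [389.1, 330.4] 0.81 1.3119788
top cover_lip [257.4, 163.8] 0.69 1.2610382
top tray [440.1, 212.7] 0.74 1.3676028
top gate_stop [307.4, 192.0] 0.62 1.2058821
top hopper_rim [288.7, 158.4] 0.71 1.1201122
top flange [184.8, 194.2] 0.59 1.3623993
top bottle [237.1, 131.9] 0.94 1.2863803
top bottle [290.9, 160.5] 0.37 1.1159073
top jar [267.4, 219.7] 0.77 1.2919166
top spanner [346.1, 216.2] 0.85 1.3684411
```

View pics/side0.png

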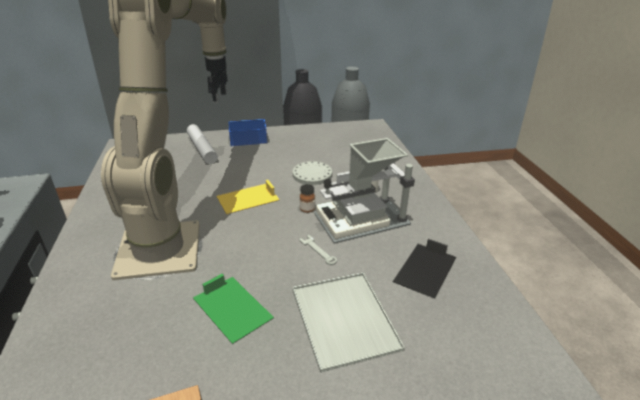

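View pics/top0.png

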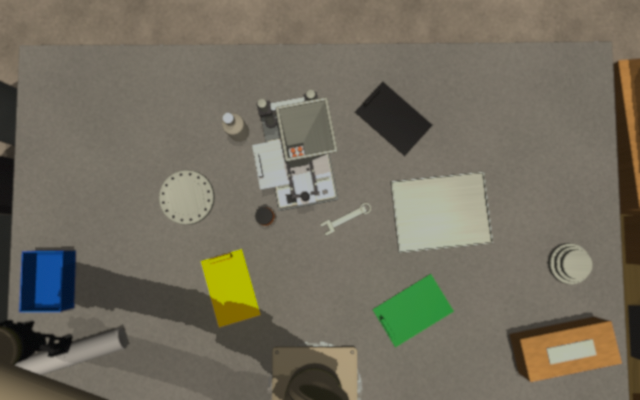

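```bash
cat > h.py <<'E'
from workcell import monitor, viewer, manip
import cv2,numpy as np
def M(n):
    m=viewer.camera_model(n); return m["camera_matrix"],m["distortion"],m["R"],m["t"]
def cloud(n,d):
    K,D,R,t=M(n); v,u=np.mgrid[0:400,0:640]
    un=cv2.undistortPoints(np.stack([u,v],-1).reshape(-1,1,2).astype(np.float64),K,D).reshape(400,640,2)
    c=np.dstack([un[...,0]*d,un[...,1]*d,d]).astype(float); X=(c-t)@R; X[d==0]=np.nan; return X
def proj(n,X):
    K,D,R,t=M(n); return cv2.projectPoints(np.atleast_2d(np.array(X,float)),cv2.Rodrigues(R)[0],t,K,D)[0].reshape(-1,2)
def atz(n,uv,z):
    K,D,R,t=M(n); a=cv2.undistortPoints(np.array(uv,float).reshape(-1,1,2),K,D).reshape(-1,2)
    r=np.c_[a,np.ones(len(a))]@R; o=-R.T@t; s=(z-o[2])/r[:,2]; return o+r*s[:,None]
E
python3 - <<'E'
from h import *
p=cv2.imread("pics/top0.png"); d=np.load("top0.npy")
c=p[80:240,220:360]; cv2.imwrite("pics/topz.png",cv2.resize(c,None,fx=3.7,fy=3.7,interpolation=cv2.INTER_CUBIC))
s=cv2.imread("pics/side0.png"); cv2.imwrite("pics/sidez.png",cv2.resize(s[120:260,280:440],None,fx=4.2,fy=4.2,interpolation=cv2.INTER_CUBIC))
for n,uv,z in [("top",(304.7,198.4),.163+.0125),("top",(257.4,163.8),.084+.038),("top",(440.1,212.7),0.003),("top",(298,165),0.05),("top",(184.8,194.2),.02),("top",(237.1,131.9),.165),("top",(267.4,219.7),.085),("side",(326.3,182.4),.163)]:
    print(n,uv,atz(n,uv,z).round(4))
X=cloud("top",d)
for uv in [(305,197),(255,160),(258,160),(262,160),(270,160),(270,175),(440,212),(285,195),(303,180)]: print(uv,X[uv[1],uv[0]].round(3))
E
```

```text
top (304.7, 198.4) [[0.5078 0.0183 0.1755]]
top (257.4, 163.8) [[0.6021 0.1423 0.122 ]]
top (440.1, 212.7) [[ 0.4795 -0.3519  0.003 ]]
top (298, 165) [[0.609  0.0418 0.05  ]]
top (184.8, 194.2) [[0.5336 0.3577 0.02  ]]
top (237.1, 131.9) [[0.6762 0.1874 0.165 ]]
top (267.4, 219.7) [[0.4593 0.1204 0.085 ]]
side (326.3, 182.4) [[0.512  0.0264 0.163 ]]
(305, 197) [0.511 0.018 0.174]
(255, 160) [0.612 0.148 0.123]
(258, 160) [0.611 0.14  0.125]
(262, 160) [0.617 0.135 0.09 ]
(270, 160) [0.617 0.114 0.09 ]
(270, 175) [0.577 0.114 0.088]
(440, 212) [ 0.481 -0.351  0.005]
(285, 195) [0.528 0.078 0.042]
(303, 180) [0.559 0.025 0.128]
```

View pics/topz.png

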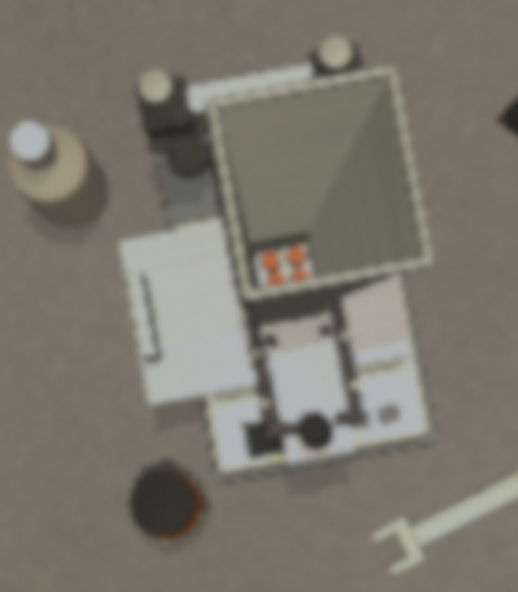

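View pics/sidez.png

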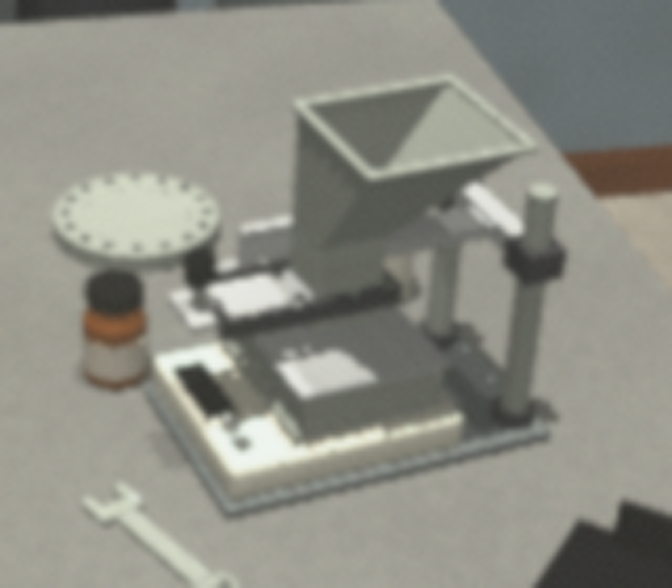

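```bash
cat >> h.py <<'E'
from scipy.spatial.transform import Rotation as Rot
def tool():
    o=monitor.get_obs(); return np.array(o["position"]),Rot.from_quat(o["ee_rot"]).as_matrix(),o
E
python3 - <<'E'
from h import *
d=np.load("top0.npy"); X=cloud("top",d)
p,R,o=tool(); print(R.round(3))
ok=np.isfinite(X).all(-1); z=X[...,2]
u=np.arange(640)[None,:]*np.ones((400,1)); v=np.arange(400)[:,None]*np.ones((1,640))
def rect(m,name):
    P=X[m][:,:2].astype(np.float32); r=cv2.minAreaRect(P*1000); print(name,len(P),r, X[m].mean(0).round(4)); return r
reg=(u>245)&(u<283)&(v>125)&(v<200)
rect(ok&reg&(z>.078)&(z<.098),"coverplate")
rect(ok&reg&(u<265)&(z>.108)&(z<.13),"lip")
rect(ok&(u>270)&(u<345)&(v>90)&(v<165)&(z>.25),"hopper")
m=ok&(u>385)&(u<500)&(v>165)&(v<258)&(z>-0.0)&(z<.03)
for t in ("tray","cover","station"):
  for r in viewer.regions_of(t,"top")[:3]:
    P=X[r["region"]&ok]; print(t,round(r["score"],2),r["box"],cv2.minAreaRect((P[:,:2]*1000).astype(np.float32)),np.median(P[:,2]))
    if t=="tray":
        q=np.argwhere(r["region"])[:,::-1].astype(np.float32); b=cv2.boxPoints(cv2.minAreaRect(q)); print(atz("top",b,.012).round(4), atz("top",[cv2.minAreaRect(q)[0]],.012))
# lip pixels
cc=[(120,240),(150,403),(255,385),(148,275),(157,360)]
for a in cc:
    uv=(220+a[0]/3.7,80+a[1]/3.7); print(a,atz("top",[uv],.088).round(4))
for a in [(218,470),(428,432)]:
    uv=(220+a[0]/3.7,80+a[1]/3.7); print(a,atz("top",[uv],.04).round(4),atz("top",[uv],.01).round(4))
E
```

```text
[[ 0.     0.325  0.946]
 [ 0.     0.946 -0.325]
 [-1.     0.    -0.   ]]
coverplate 1108 ((606.274169921875, 113.47797393798828), (121.18726348876953, 78.42859649658203), 9.691078186035156) [0.6085 0.1138 0.0878]
lip 103 ((601.2924194335938, 141.56997680664062), (60.69902038574219, 10.068428993225098), 10.989416122436523) [0.6005 0.1411 0.1207]
hopper 1110 ((660.6177978515625, 11.484748840332031), (129.4893341064453, 120.83650970458984), 10.690533638000488) [0.6737 0.0049 0.263 ]
tray 0.64 [390.7, 172.3, 103.7, 79.7] ((481.97381591796875, -354.23699951171875), (202.57003784179688, 268.8394470214844), 5.361569881439209) 0.003044838623953341
[[ 0.569  -0.2108  0.012 ]
 [ 0.5948 -0.4774  0.012 ]
 [ 0.3937 -0.4919  0.012 ]
 [ 0.368  -0.2281  0.012 ]] [[ 0.48083002 -0.35223213  0.012     ]]
cover 0.89 [370.6, 277.1, 82.2, 70.8] ((213.31300354003906, -270.1573791503906), (121.71894073486328, 192.22923278808594), 30.97486114501953) 0.004135618053634026
cover 0.83 [201.4, 250.5, 59.4, 75.5] ((275.3439636230469, 234.60934448242188), (190.0074005126953, 124.46290588378906), 16.685972213745117) 0.004059610558127446
cover 0.77 [357.9, 83.7, 72.2, 72.5] ((748.9413452148438, -225.55267333984375), (189.76414489746094, 122.95852661132812), 47.873661041259766) 0.0037626586289842235
station 0.76 [257.5, 91.0, 79.4, 118.9] ((659.1861572265625, 37.74186706542969), (322.2882080078125, 203.19366455078125), 9.717670440673828) 0.19993119758555936
(120, 240) [[0.6579 0.1605 0.088 ]]
(150, 403) [[0.5404 0.1384 0.088 ]]
(255, 385) [[0.5529 0.0636 0.088 ]]
(148, 275) [[0.6325 0.1403 0.088 ]]
(157, 360) [[0.5712 0.1336 0.088 ]]
(218, 470) [[0.4954 0.0945 0.04  ]] [[0.4972 0.0974 0.01  ]]
(428, 432) [[ 0.5226 -0.0603  0.04  ]] [[ 0.5251 -0.0609  0.01  ]]
```

Run:
```python
from h import *
d=np.load("top0.npy"); X=cloud("top",d)
yaw=np.deg2rad(10.5); O=np.array([.621,.0386])
A=np.array([[np.cos(yaw),np.sin(yaw)],[-np.sin(yaw),np.cos(yaw)]])
print("bottle0",atz("top",(237.1,131.9),0)[0],"jar0",atz("top",(267.4,219.7),0)[0])
# cloud tops
for n,u,v,zmin in (("bottlecap",(222,240),(108,128),.14),("bottlebody",(215,250),(105,150),.05),("jar",(250,280),(200,232),.06),("knob",(296,316),(185,206),.165),("flange",(155,218),(165,228),.012)):
    P=X[v[0]:v[1],u[0]:u[1]].reshape(-1,3); P=P[P[:,2]>zmin]
    c=(P[:,:2].max(0)+P[:,:2].min(0))/2
    print(n,len(P),P.mean(0).round(4),c.round(4),P.max(0).round(3),P.min(0).round(3),"station",(A@(c-O)).round(4))
    print("  hull station",(P[:,:2]-O).dot(A.T).min(0).round(4),(P[:,:2]-O).dot(A.T).max(0).round(4))
```

```text
bottle0 [0.71213862 0.21749765 0.        ] jar0 [0.46241062 0.13055729 0.        ]
bottlecap 105 [0.7109 0.2105 0.1628] [0.7126 0.2107] [0.726 0.223 0.17 ] [0.699 0.198 0.141] station [0.1215 0.1526]
  hull station [0.1081 0.1402] [0.1351 0.1655]
bottlebody 482 [0.7045 0.2051 0.1159] [0.7122 0.2106] [0.741 0.238 0.17 ] [0.683 0.183 0.05 ] station [0.121  0.1525]
  hull station [0.092  0.1243] [0.1497 0.1806]
jar 258 [0.4704 0.1309 0.0838] [0.4704 0.1314] [0.493 0.154 0.092] [0.448 0.109 0.061] station [-0.1311  0.1187]
  hull station [-0.1536  0.0962] [-0.108   0.1421]
knob 73 [0.5138 0.0187 0.1737] [0.5141 0.019 ] [0.524 0.03  0.181] [0.504 0.008 0.167] station [-0.1086  0.0002]
  hull station [-0.1193 -0.0111] [-0.0975  0.0116]
flange 2309 [0.5265 0.3549 0.0194] [0.5264 0.3546] [0.602 0.431 0.029] [0.451 0.279 0.012] station [-0.0354  0.3279]
  hull station [-0.1104  0.2525] [0.0413 0.4043]
```

Call:
send_rows(grip=[0,0,0,0,0], offset=[[0,-19,34],[0,-38,68],[0,-57,102],[0,-76,136],[0,-95,168]], twist=[-6,-12,-18,-24,-29], newtons=60)

```text
clock: 1.97
position: [0.3323, 0.445, 0.2315]
ee_rot: [-0.064, 0.704, 0.064, 0.704]
ft_force: [0.1, 1.0, -0.5]
grip_width: 1.0
```

```bash
cat > go.py <<'E'
import sys
from h import *
p,R,o=tool(); t=np.array([float(a) for a in sys.argv[1:4]]); yaw=float(sys.argv[4])
cur=np.degrees(np.arctan2(-R[0,1],R[1,1]))
print("clk",round(o["clock"],2),"pos",p.round(4),"yaw",cur.round(2),"ang down",np.degrees(np.arccos(-R[2,0])).round(2))
print("offset mm",(R.T@(t-p)*1000).round(1),"twist",round(-(yaw-cur),2),"F",o["ft_force"].round(1),"g",o["grip_width"],"q",o["joint_pos"].round(2))
E
python3 go.py .6013 .1416 .17 10.3
```

```text
clk 1.97 pos [0.3323 0.445  0.2315] yaw 10.34 ang down 0.03
offset mm [  61.5 -346.8  210.1] twist 0.04 F [ 0.1  1.  -0.5] g 0.9999698576879169 q [-0.99  0.18 -0.02  1.65  0.    1.31  0.74]
```

Call:
send_rows(grip=[0,0,0,0,0], offset=[[0,-34,20],[0,-68,41],[0,-102,62],[0,-136,82],[0,-170,103]], twist=[0,0,0,0,0])

```text
clock: 2.38
position: [0.463, 0.2956, 0.2317]
ee_rot: [-0.062, 0.704, 0.062, 0.705]
ft_force: [0.0, 0.8, -0.2]
grip_width: 1.0
```

Call:
send_rows(grip=[0,0,0,0,0], offset=[[0,-34,20],[0,-68,41],[0,-102,62],[0,-136,82],[0,-170,103]], twist=[0,0,0,0,0])

```text
clock: 2.8
position: [0.5942, 0.1463, 0.2316]
ee_rot: [-0.062, 0.704, 0.062, 0.705]
ft_force: [-0.1, 1.0, -0.3]
grip_width: 1.0
```

```bash
python3 go.py .6013 .1416 .094 10.3
```

```text
clk 2.8 pos [0.5942 0.1463 0.2316] yaw 10.06 ang down 0.03
offset mm [137.6  -5.9   6.1] twist -0.24 F [-0.1  1.  -0.3] g 1.0004736151122595 q [-0.52  0.3   0.26  1.51 -0.08  1.34  1.49]
```

Call:
send_rows(grip=[0,0,0,0,0], offset=[[20,-5,5],[40,-6,6],[60,-6,6],[70,-6,6],[70,-6,6]], twist=[0,0,0,0,0])

```text
clock: 3.22
position: [0.5988, 0.1428, 0.1589]
ee_rot: [-0.062, 0.706, 0.062, 0.703]
ft_force: [0.8, 0.7, 0.2]
grip_width: 1.001
```

```bash
python3 go.py .6013 .1416 .094 10.3
python3 - <<'E'
from h import *
p,d=viewer.camera("side"); np.save("side1.npy",d)
cv2.imwrite("pics/side1.png",cv2.resize(p[80:260,260:460],None,fx=4,fy=4,interpolation=cv2.INTER_CUBIC)[:600])
pt,d=viewer.camera("top"); cv2.imwrite("pics/top1.png",cv2.resize(pt[80:240,220:360],None,fx=3.7,fy=3.7,interpolation=cv2.INTER_CUBIC))
E
```

```text
clk 3.22 pos [0.5988 0.1428 0.1589] yaw 10.06 ang down 0.23
offset mm [64.9 -1.6  2.5] twist -0.24 F [0.8 0.7 0.2] g 1.0013284902807753 q [-0.51  0.36  0.25  1.59 -0.09  1.2   1.51]
```

View pics/side1.png

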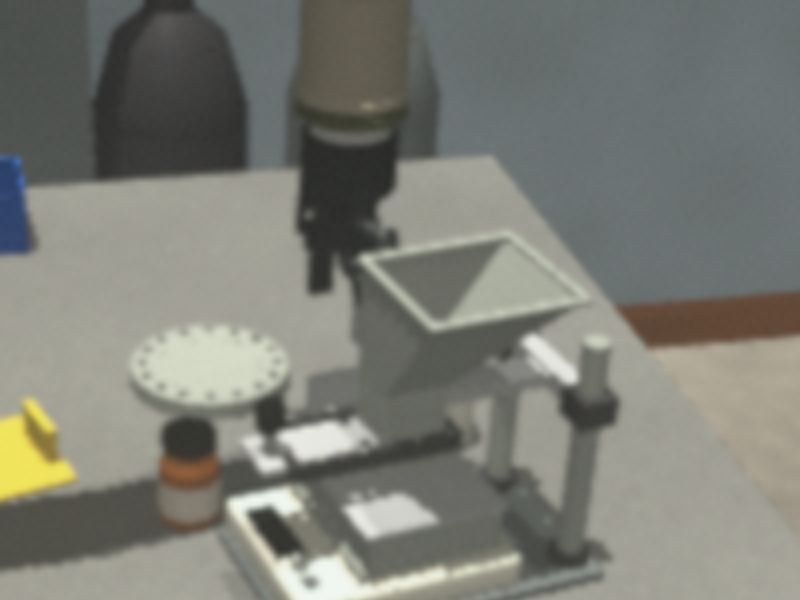

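View pics/top1.png

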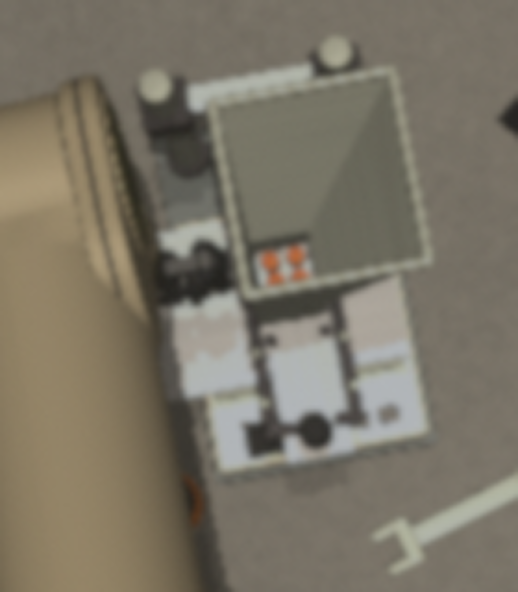

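Call:
send_rows(grip=[0,0,0,0,0], offset=[[15,-1,2],[30,-1,2],[45,-1,2],[60,-1,2],[62,-1,2]], twist=[0,0,0,0,0])

```text
clock: 3.73
position: [0.6017, 0.1426, 0.0984]
ee_rot: [-0.062, 0.705, 0.062, 0.704]
ft_force: [-0.4, -0.2, -0.3]
grip_width: 1.0
```

Call:
send_rows(grip=[0,0,0,0,0], offset=[[0,0,0],[0,0,0],[0,0,0],[0,0,0],[0,0,0]], twist=[0,0,0,0,0])

```text
clock: 4.15
position: [0.6027, 0.1425, 0.1002]
ee_rot: [-0.062, 0.704, 0.062, 0.705]
ft_force: [0.2, 0.2, -0.8]
grip_width: 1.002
```

```bash
python3 go.py .6013 .1416 .094 10.3
```

```text
clk 4.15 pos [0.6027 0.1425 0.1002] yaw 10.04 ang down 0.08
offset mm [ 6.2 -0.7 -1.6] twist -0.26 F [ 0.2  0.2 -0.8] g 1.0024628950325258 q [-0.5   0.42  0.24  1.64 -0.11  1.09  1.52]
```

Call:
send_rows(grip=[0,0,120,160,180], offset=[[3,-1,0],[6,-1,0],[6,-1,0],[6,-1,0],[6,-1,0]], twist=[0,0,0,0,0], newtons=60)

```text
clock: 4.57
position: [0.6024, 0.1414, 0.0932]
ee_rot: [-0.062, 0.704, 0.062, 0.704]
ft_force: [-0.1, 0.9, -0.3]
grip_width: 0.604
```

Call:
send_rows(grip=[200,220,240,255,255], offset=[[0,0,0],[0,0,0],[0,0,0],[0,0,0],[0,0,0]], twist=[0,0,0,0,0])

```text
clock: 4.98
position: [0.6026, 0.1415, 0.0935]
ee_rot: [-0.062, 0.704, 0.062, 0.705]
ft_force: [-0.3, 0.5, 0.8]
grip_width: 0.106
```

Call:
send_rows(grip=[255,255,255,255,255], offset=[[0,0,0],[0,0,0],[0,0,0],[0,0,0],[0,0,0]], twist=[0,0,0,0,0], newtons=90)

```text
clock: 5.4
position: [0.6027, 0.1415, 0.0936]
ee_rot: [-0.062, 0.704, 0.062, 0.705]
ft_force: [0.5, 2.0, 4.5]
grip_width: 0.102
```

```bash
python3 go.py .6013 .1416 .094 10.3
```

```text
clk 5.4 pos [0.6027 0.1415 0.0936] yaw 10.05 ang down 0.04
offset mm [-0.4  0.3 -1.3] twist -0.25 F [0.5 2.  4.5] g 0.10203546430518907 q [-0.5   0.43  0.24  1.65 -0.11  1.08  1.53]
```

Call:
send_rows(grip=[255,255,255,255,255], offset=[[-1,0,0],[-2,0,0],[-3,0,0],[-4,0,0],[-4,0,0]], twist=[0,0,0,0,0])

```text
clock: 5.82
position: [0.6022, 0.1413, 0.0971]
ee_rot: [-0.062, 0.705, 0.062, 0.704]
ft_force: [0.6, -0.3, -3.4]
grip_width: 0.098
```

Call:
send_rows(grip=[255,255,255,255,255], offset=[[0,2,0],[0,5,0],[0,8,0],[0,12,0],[0,15,0]], twist=[0,0,0,0,0])

```text
clock: 6.23
position: [0.5996, 0.157, 0.0972]
ee_rot: [-0.062, 0.704, 0.062, 0.704]
ft_force: [0.1, -0.4, -3.0]
grip_width: 0.101
```

```bash
python3 go.py .5817 .2596 .094 10.3
python3 - <<'E'
from h import *
p,d=viewer.camera("side"); np.save("side2.npy",d)
cv2.imwrite("pics/side2.png",cv2.resize(p[130:270,290:440],None,fx=4.2,fy=4.2,interpolation=cv2.INTER_CUBIC))
E
```

```text
clk 6.23 pos [0.5996 0.157  0.0972] yaw 10.08 ang down 0.02
offset mm [  3.2 104.2   0.3] twist -0.22 F [ 0.1 -0.4 -3. ] g 0.10090771012913469 q [-0.52  0.43  0.24  1.64 -0.11  1.09  1.5 ]
```

View pics/side2.png

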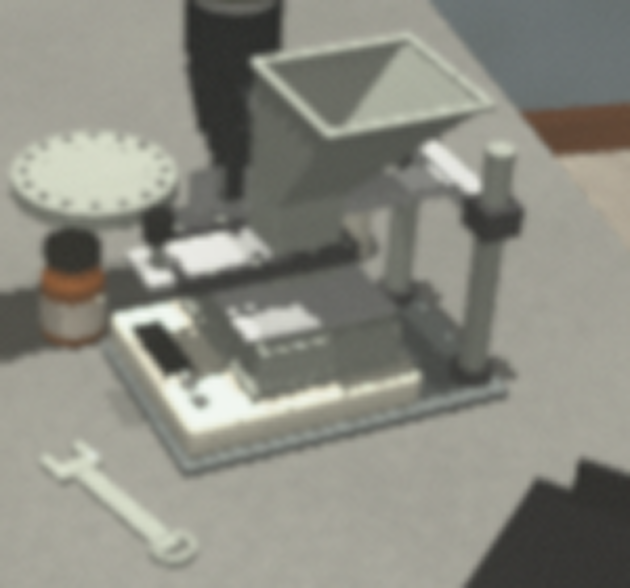

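Call:
send_rows(grip=[255,255,255,255,255], offset=[[0,8,0],[0,18,0],[0,30,0],[0,42,0],[0,52,0]], twist=[0,0,0,0,0])

```text
clock: 6.7
position: [0.5902, 0.2099, 0.0973]
ee_rot: [-0.062, 0.704, 0.063, 0.704]
ft_force: [-0.6, 0.6, -3.9]
grip_width: 0.099
```

Call:
send_rows(grip=[255,255,255,255,255], offset=[[0,12,0],[0,25,0],[0,38,0],[0,48,0],[0,55,0]], twist=[0,0,0,0,0])

```text
clock: 7.12
position: [0.5806, 0.2636, 0.0972]
ee_rot: [-0.062, 0.704, 0.063, 0.704]
ft_force: [-0.1, -0.4, -4.1]
grip_width: 0.101
```

```bash
python3 go.py .5817 .2596 .094 10.3
python3 - <<'E'
from h import *
p,d=viewer.camera("side"); np.save("side3.npy",d)
cv2.imwrite("pics/side3.png",cv2.resize(p[130:270,290:440],None,fx=4.2,fy=4.2,interpolation=cv2.INTER_CUBIC))
pt,d=viewer.camera("top"); np.save("top3.npy",d);cv2.imwrite("pics/top3.png",cv2.resize(pt[80:240,220:360],None,fx=3.7,fy=3.7,interpolation=cv2.INTER_CUBIC))
E
```

```text
clk 7.12 pos [0.5806 0.2636 0.0972] yaw 10.14 ang down 0.04
offset mm [ 3.2 -4.2  0.4] twist -0.16 F [-0.1 -0.4 -4.1] g 0.10149220852391636 q [-0.65  0.46  0.2   1.59 -0.1   1.1   1.32]
```

View pics/side3.png

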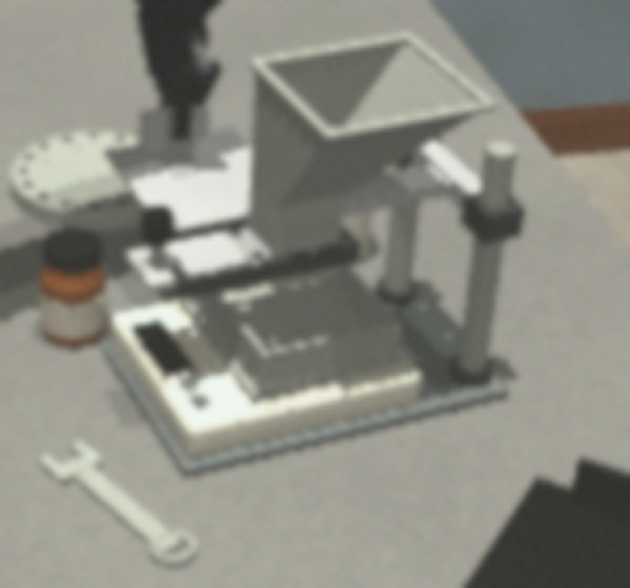

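View pics/top3.png

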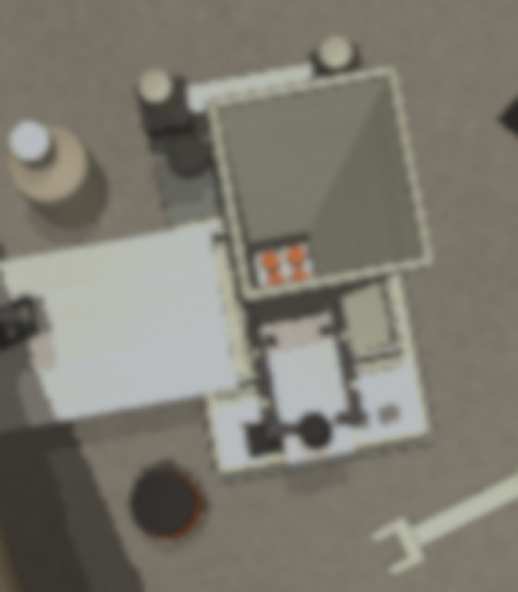

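Call:
send_rows(grip=[255,255,255,255,255], offset=[[0,10,0],[-4,20,0],[-16,20,0],[-36,20,0],[-56,20,0]], twist=[0,0,0,0,0])

```text
clock: 7.63
position: [0.5775, 0.2812, 0.1546]
ee_rot: [-0.062, 0.705, 0.062, 0.704]
ft_force: [0.2, -0.2, -3.5]
grip_width: 0.095
```

Call:
send_rows(grip=[255,255,255,255,255], offset=[[-25,0,0],[-50,0,0],[-75,0,0],[-100,0,0],[-120,0,0]], twist=[0,0,0,0,0])

```text
clock: 8.05
position: [0.578, 0.2811, 0.2769]
ee_rot: [-0.061, 0.704, 0.062, 0.705]
ft_force: [-0.3, 0.0, -4.0]
grip_width: 0.101
```

Call:
send_rows(grip=[255,255,255,255,255], offset=[[-20,0,0],[-40,0,0],[-55,0,0],[-65,0,0],[-65,0,0]], twist=[0,0,0,0,0])

```text
clock: 8.47
position: [0.5783, 0.2812, 0.3416]
ee_rot: [-0.061, 0.703, 0.062, 0.706]
ft_force: [0.5, 0.8, -3.4]
grip_width: 0.101
```

```bash
python3 -c "
import numpy as np
y=np.deg2rad(5.5);print(.481-.085*np.sin(y),-.352+.085*np.cos(y))"; python3 go.py .473 -.267 .335 5.5
python3 - <<'E'
from h import *
p,d=viewer.camera("side"); np.save("side4.npy",d)
cv2.imwrite("pics/side4.png",cv2.resize(p[0:300,160:500],None,fx=2,fy=2,interpolation=cv2.INTER_CUBIC))
pt,d=viewer.camera("top"); np.save("top4.npy",d);cv2.imwrite("pics/top4.png",pt)
E
```

```text
0.4728531110357809 -0.26739132313878977
clk 8.47 pos [0.5783 0.2812 0.3416] yaw 10.03 ang down 0.25
offset mm [   5.  -521.5 -199.2] twist 4.53 F [ 0.5  0.8 -3.4] g 0.10063676824608506 q [-0.69  0.34  0.23  1.23 -0.08  1.57  1.27]
```

View pics/side4.png

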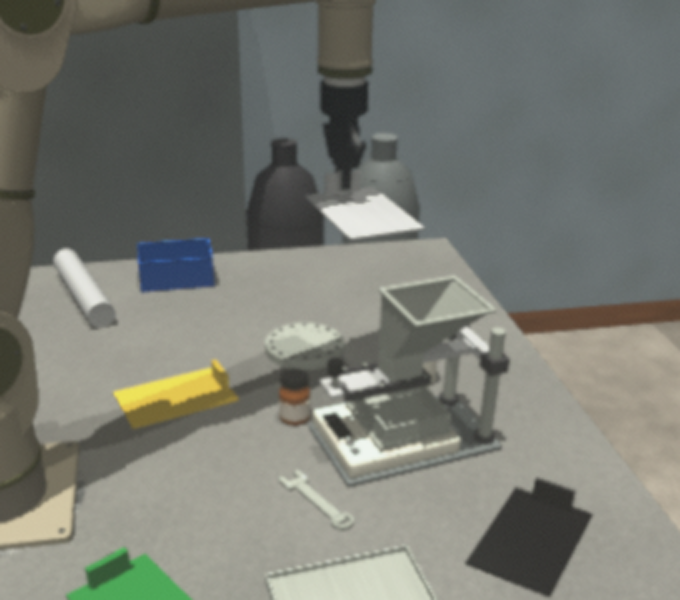

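View pics/top4.png

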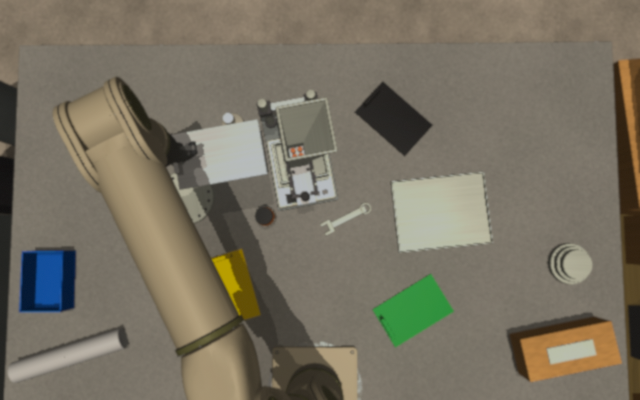

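Call:
send_rows(grip=[255,255,255,255,255], offset=[[0,-10,-4],[0,-28,-11],[0,-53,-20],[0,-80,-31],[0,-110,-42]], twist=[0,0,0,0,0])

```text
clock: 8.98
position: [0.5543, 0.1641, 0.3368]
ee_rot: [-0.062, 0.705, 0.062, 0.704]
ft_force: [0.6, -0.2, -3.2]
grip_width: 0.096
```

Call:
send_rows(grip=[255,255,255,255,255], offset=[[0,-32,-12],[0,-64,-24],[0,-96,-37],[0,-128,-49],[0,-160,-61]], twist=[0.5,1,1.5,2,2.5])

```text
clock: 9.4
position: [0.5218, -0.005, 0.3372]
ee_rot: [-0.046, 0.706, 0.046, 0.705]
ft_force: [0.5, 0.1, -3.7]
grip_width: 0.101
```

Call:
send_rows(grip=[255,255,255,255,255], offset=[[0,-32,-12],[0,-64,-24],[0,-96,-37],[0,-128,-49],[0,-155,-59]], twist=[0.5,1,1.5,2,2])

```text
clock: 9.82
position: [0.4829, -0.1671, 0.3373]
ee_rot: [-0.033, 0.707, 0.033, 0.706]
ft_force: [0.2, -0.4, -4.2]
grip_width: 0.103
```

```bash
python3 go.py .473 -.267 .335 5.5
```

```text
clk 9.82 pos [ 0.4829 -0.1671  0.3373] yaw 5.39 ang down 0.09
offset mm [  2.3 -98.6 -19.3] twist -0.11 F [ 0.2 -0.4 -4.2] g 0.10261965922813152 q [-0.27  0.03  0.53  1.6  -0.01  1.52  1.93]
```

Call:
send_rows(grip=[255,255,255,255,255], offset=[[0,-28,-5],[0,-56,-10],[5,-80,-16],[15,-96,-19],[30,-99,-19]], twist=[0,0,0,0,0])

```text
clock: 10.23
position: [0.4735, -0.2688, 0.3079]
ee_rot: [-0.033, 0.706, 0.032, 0.706]
ft_force: [-0.7, 0.1, -3.2]
grip_width: 0.101
```

Call:
send_rows(grip=[255,255,255,255,255], offset=[[25,0,0],[50,0,0],[75,0,0],[100,0,0],[120,0,0]], twist=[0,0,0,0,0])

```text
clock: 10.65
position: [0.4737, -0.2642, 0.1854]
ee_rot: [-0.033, 0.707, 0.035, 0.705]
ft_force: [-0.2, 0.2, -3.8]
grip_width: 0.095
```

Call:
send_rows(grip=[255,255,255,255,255], offset=[[25,0,0],[50,0,0],[75,0,0],[95,0,0],[110,0,0]], twist=[0,0,0,0,0])

```text
clock: 11.07
position: [0.4733, -0.2639, 0.0755]
ee_rot: [-0.033, 0.708, 0.035, 0.705]
ft_force: [-0.1, -0.3, -3.6]
grip_width: 0.101
```

```bash
python3 go.py .473 -.267 .02 5.5
python3 - <<'E'
from h import *
p,d=viewer.camera("side"); np.save("side5.npy",d)
cv2.imwrite("pics/side5.png",cv2.resize(p[200:380,270:440],None,fx=3.3,fy=3.3,interpolation=cv2.INTER_CUBIC))
pt,d=viewer.camera("top"); np.save("top5.npy",d);cv2.imwrite("pics/top5.png",cv2.resize(pt[130:300,340:540],None,fx=3.5,fy=3.5,interpolation=cv2.INTER_CUBIC))
E
```

```text
clk 11.07 pos [ 0.4733 -0.2639  0.0755] yaw 5.52 ang down 0.23
offset mm [55.5 -3.1 -0.4] twist 0.02 F [-0.1 -0.3 -3.6] g 0.10070154981630841 q [-0.08  0.33  0.59  1.88 -0.22  1.    2.27]
```

View pics/side5.png

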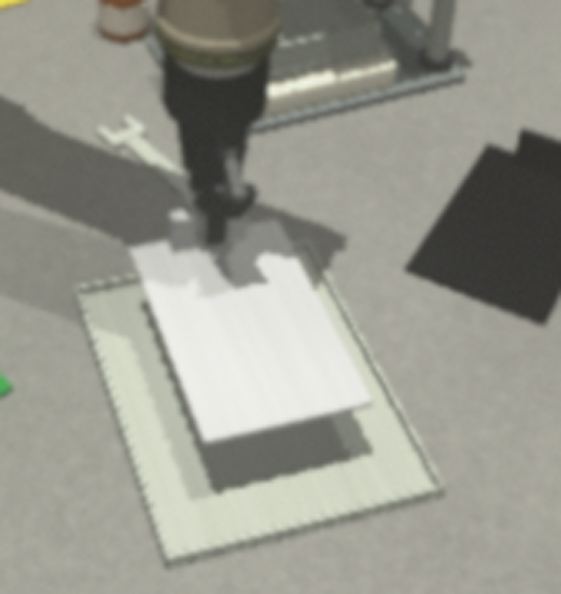

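View pics/top5.png

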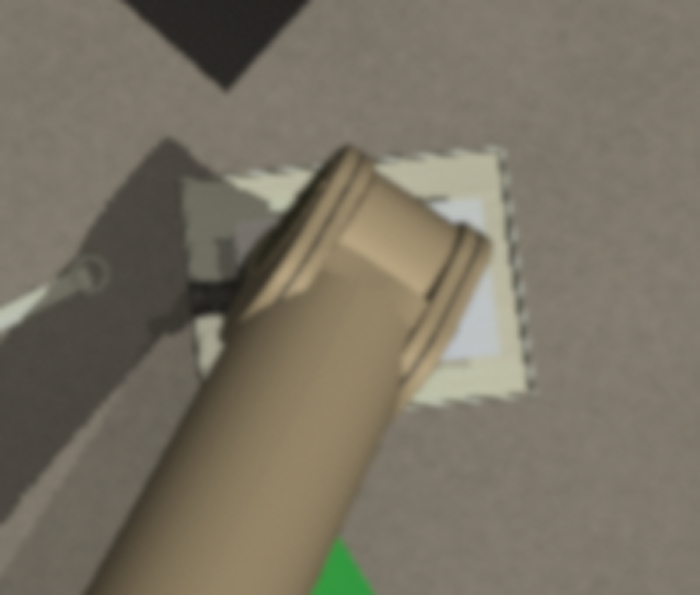

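Call:
send_rows(grip=[255,255,255,255,255], offset=[[15,-2,0],[30,-3,0],[42,-3,0],[50,-3,0],[54,-3,0]], twist=[0,0,0,0,0])

```text
clock: 11.58
position: [0.4756, -0.2672, 0.0236]
ee_rot: [-0.034, 0.707, 0.034, 0.706]
ft_force: [-0.4, 0.1, -2.4]
grip_width: 0.102
```

Call:
send_rows(grip=[255,255,255,255,255], offset=[[2,0,0],[4,0,0],[6,0,0],[7,0,0],[7,0,0]], twist=[0,0,0,0,0])

```text
clock: 12.0
position: [0.4763, -0.2673, 0.0174]
ee_rot: [-0.034, 0.706, 0.034, 0.706]
ft_force: [-0.6, -0.2, -3.6]
grip_width: 0.096
```

```bash
python3 go.py .473 -.267 .0126 5.5
```

```text
clk 12.0 pos [ 0.4763 -0.2673  0.0174] yaw 5.55 ang down 0.02
offset mm [ 4.8  0.7 -3.3] twist 0.05 F [-0.6 -0.2 -3.6] g 0.09603243721507435 q [-0.04  0.43  0.56  1.91 -0.29  0.88  2.33]
```

Call:
send_rows(grip=[255,255,255,255,255], offset=[[1,0,0],[2,0,0],[3,0,0],[4,0,0],[4,0,0]], twist=[0,0,0,0,0])

```text
clock: 12.42
position: [0.4762, -0.2674, 0.0131]
ee_rot: [-0.034, 0.706, 0.034, 0.706]
ft_force: [-0.2, 0.7, -3.7]
grip_width: 0.096
```

```bash
python3 go.py .473 -.267 .0126 5.5
```

```text
clk 12.42 pos [ 0.4762 -0.2674  0.0131] yaw 5.55 ang down 0.01
offset mm [ 0.5  0.7 -3.1] twist 0.05 F [-0.2  0.7 -3.7] g 0.09570382705626937 q [-0.04  0.44  0.55  1.91 -0.29  0.88  2.33]
```

Call:
send_rows(grip=[255,255,255,255,255], offset=[[0.5,0,0],[1,0,0],[1.5,0,0],[1.5,0,0],[1.5,0,0]], twist=[0,0,0,0,0])

```text
clock: 12.83
position: [0.4763, -0.2673, 0.0126]
ee_rot: [-0.034, 0.706, 0.034, 0.706]
ft_force: [-4.6, 2.1, 8.0]
grip_width: 0.102
```

```bash
python3 go.py .473 -.267 .0126 5.5
```

```text
clk 12.83 pos [ 0.4763 -0.2673  0.0126] yaw 5.54 ang down 0.04
offset mm [-0.   0.6 -3.3] twist 0.04 F [-4.6  2.1  8. ] g 0.10234738186712991 q [-0.04  0.44  0.55  1.91 -0.29  0.88  2.33]
```

Call:
send_rows(grip=[235,220,200,180,165], offset=[[0,0,0],[0,0,0],[0,0,0],[0,0,0],[0,0,0]], twist=[0,0,0,0,0], newtons=60)

```text
clock: 13.25
position: [0.4764, -0.2675, 0.0118]
ee_rot: [-0.034, 0.706, 0.034, 0.706]
ft_force: [0.2, 0.3, -0.2]
grip_width: 0.349
```

Call:
send_rows(grip=[165,165,165,165,165], offset=[[0,0,0],[0,0,0],[-4,0,0],[-15,0,0],[-30,0,0]], twist=[0,0,0,0,0])

```text
clock: 13.67
position: [0.4755, -0.2672, 0.042]
ee_rot: [-0.034, 0.707, 0.034, 0.706]
ft_force: [0.3, 0.9, 0.1]
grip_width: 0.355
```

Call:
send_rows(grip=[165,165,165,165,165], offset=[[-30,0,0],[-65,0,0],[-100,0,0],[-140,0,0],[-180,0,0]], twist=[0,0,0,0,0])

```text
clock: 14.08
position: [0.4754, -0.2676, 0.2245]
ee_rot: [-0.034, 0.706, 0.034, 0.706]
ft_force: [1.4, -0.3, 0.9]
grip_width: 0.351
```

```bash
python3 go.py .473 -.267 .0126 5.5
python3 - <<'E'
from h import *
p,d=viewer.camera("side"); np.save("side6.npy",d)
X=cloud("side",d)
cv2.imwrite("pics/side6.png",cv2.resize(p[200:380,270:440],None,fx=3.3,fy=3.3,interpolation=cv2.INTER_CUBIC))
for uv in [(320,290),(320,300),(335,305),(340,320),(350,330),(360,335),(330,330),(370,330),(385,345)]: print(uv,X[uv[1],uv[0]].round(4))
E
```

```text
clk 14.08 pos [ 0.4754 -0.2676  0.2245] yaw 5.5 ang down 0.02
offset mm [211.9   0.8  -2.4] twist -0.0 F [ 1.4 -0.3  0.9] g 0.350557934815315 q [-0.14  0.17  0.64  1.71 -0.11  1.29  2.19]
(320, 290) [ 0.4409 -0.2523  0.006 ]
(320, 300) [ 0.4339 -0.2893  0.0082]
(335, 305) [ 0.4679 -0.3126  0.0079]
(340, 320) [ 0.469  -0.3638  0.0095]
(350, 330) [ 0.4856 -0.3975  0.0089]
(360, 335) [ 0.5047 -0.4172  0.0101]
(330, 330) [ 0.4396 -0.3864  0.0062]
(370, 330) [ 0.5317 -0.4079  0.0107]
(385, 345) [ 0.5561 -0.45    0.0023]
```

View pics/side6.png

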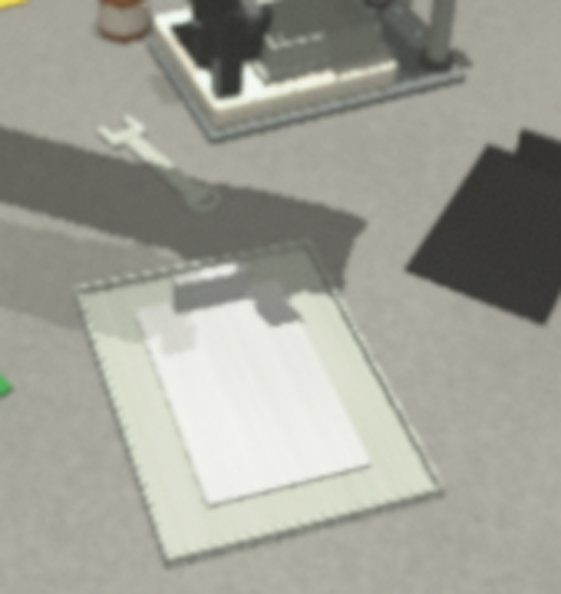

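```bash
python3 go.py .514 .019 .225 10.5
```

```text
clk 14.13 pos [ 0.4783 -0.2694  0.2327] yaw 5.47 ang down 0.61
offset mm [  7.2 283.7  63. ] twist -5.03 F [ 3.1 -2.3  7.1] g 0.3544370544700874 q [-0.14  0.16  0.64  1.7  -0.1   1.3   2.19]
```

Call:
send_rows(grip=[60,60,60,60,60], offset=[[0,20,4],[0,50,11],[0,85,19],[0,120,27],[0,155,34]], twist=[-1,-2,-3,-4,-5])

```text
clock: 14.55
position: [0.4949, -0.1086, 0.2229]
ee_rot: [-0.065, 0.704, 0.065, 0.705]
ft_force: [0.7, -0.2, 1.7]
grip_width: 0.762
```

Call:
send_rows(grip=[60,60,60,60,60], offset=[[0,35,4],[0,70,8],[0,100,12],[0,120,16],[0,125,16]], twist=[0,0,0,0,0])

```text
clock: 14.97
position: [0.4877, 0.0199, 0.2226]
ee_rot: [-0.066, 0.704, 0.067, 0.704]
ft_force: [0.4, 0.4, -0.3]
grip_width: 0.768
```

```bash
python3 go.py .514 .019 .148 10.5;python3 - <<'E'
from h import *
for n in ("side","top"):
    p,d=viewer.camera(n); np.save(n+"7.npy",d)
    if n=="side": cv2.imwrite("pics/side7.png",cv2.resize(p[120:260,280:440],None,fx=4.2,fy=4.2,interpolation=cv2.INTER_CUBIC))
    else: cv2.imwrite("pics/top7.png",cv2.resize(p[80:260,220:520],None,fx=2.6,fy=2.6,interpolation=cv2.INTER_CUBIC))
E
```

```text
clk 14.97 pos [0.4877 0.0199 0.2226] yaw 10.82 ang down 0.08
offset mm [74.7 -5.9 25.6] twist 0.32 F [ 0.4  0.4 -0.3] g 0.7680038993503177 q [-0.49  0.02  0.37  1.84 -0.01  1.28  1.64]
```

View pics/side7.png

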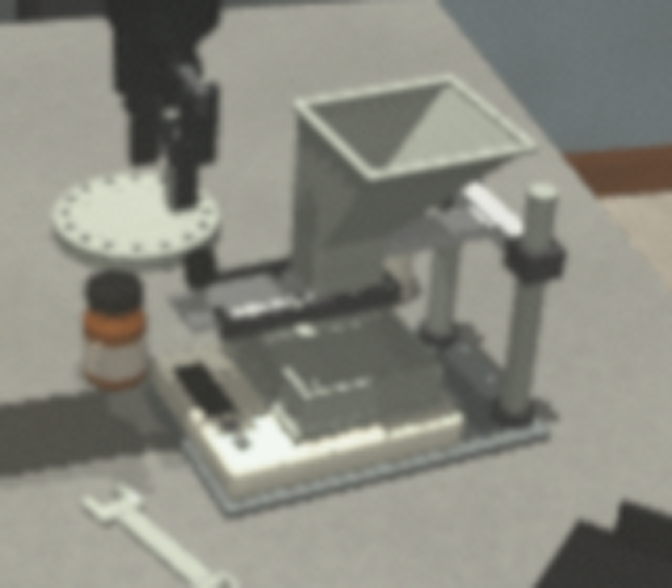

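View pics/top7.png

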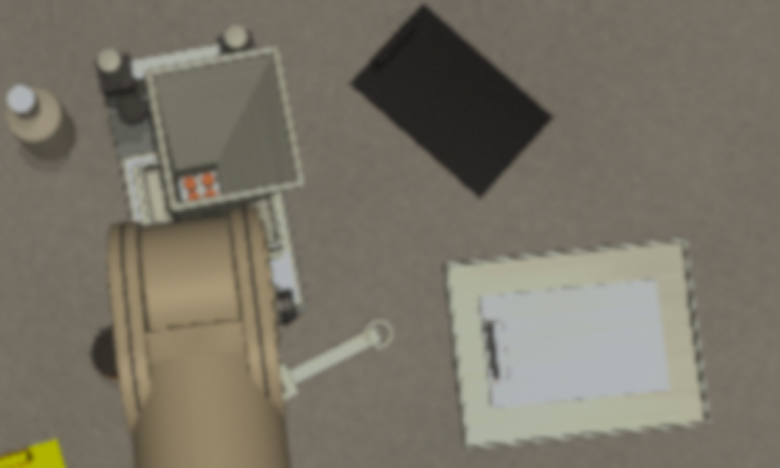

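Call:
send_rows(grip=[60,60,60,60,60], offset=[[0,-3,12],[0,-6,26],[0,-6,26],[10,-6,26],[20,-6,26]], twist=[0,0,0,0,0])

```text
clock: 15.48
position: [0.5144, 0.0137, 0.2013]
ee_rot: [-0.064, 0.704, 0.064, 0.704]
ft_force: [1.6, -0.5, -0.1]
grip_width: 0.767
```

```bash
python3 go.py .514 .019 .148 10.5
```

```text
clk 15.48 pos [0.5144 0.0137 0.2013] yaw 10.45 ang down 0.03
offset mm [53.3  5.3  0.6] twist -0.05 F [ 1.6 -0.5 -0.1] g 0.7673284848711545 q [-0.47  0.1   0.38  1.81 -0.04  1.24  1.68]
```

Call:
send_rows(grip=[60,60,60,60,60], offset=[[8,5,0],[22,5,0],[36,5,0],[46,5,0],[51,5,0]], twist=[0,0,0,0,0])

```text
clock: 15.9
position: [0.5123, 0.0198, 0.1489]
ee_rot: [-0.065, 0.705, 0.065, 0.703]
ft_force: [0.3, -0.2, -0.5]
grip_width: 0.768
```

```bash
python3 go.py .514 .019 .148 10.5
```

```text
clk 15.9 pos [0.5123 0.0198 0.1489] yaw 10.55 ang down 0.15
offset mm [ 0.9 -1.1  1.5] twist 0.05 F [ 0.3 -0.2 -0.5] g 0.7675453873624817 q [-0.47  0.15  0.38  1.88 -0.06  1.13  1.68]
```

Close on the knob.

Call:
send_rows(grip=[110,150,190,230,255], offset=[[0,-1,1],[0,-1,1],[0,-1,1],[0,-1,1],[0,-1,1]], twist=[0,0,0,0,0], newtons=40)

```text
clock: 16.32
position: [0.5153, 0.0188, 0.1516]
ee_rot: [-0.065, 0.704, 0.065, 0.705]
ft_force: [-1.3, -1.4, 4.7]
grip_width: 0.262
```

Call:
send_rows(grip=[255,255,255,255,255], offset=[[0,0,0],[0,0,0],[0,0,0],[0,0,0],[0,0,0]], twist=[0,0,0,0,0])

```text
clock: 16.73
position: [0.5153, 0.0188, 0.1516]
ee_rot: [-0.065, 0.704, 0.065, 0.705]
ft_force: [-1.8, -1.5, 5.7]
grip_width: 0.258
```

```bash
python3 go.py .514 .019 .148 10.5
```

```text
clk 16.73 pos [0.5153 0.0188 0.1516] yaw 10.54 ang down 0.08
offset mm [ 3.6  0.4 -1.2] twist 0.04 F [-1.8 -1.5  5.7] g 0.25798588430108865 q [-0.47  0.15  0.38  1.87 -0.06  1.13  1.68]
```

Call:
send_rows(grip=[255,255,255,255,255], offset=[[0,0,-4],[0,0,-10],[0,0,-16],[0,0,-22],[0,0,-28]], twist=[0,0,0,0,0])

```text
clock: 17.15
position: [0.4879, 0.0137, 0.1516]
ee_rot: [-0.065, 0.703, 0.065, 0.705]
ft_force: [4.6, -1.0, 5.0]
grip_width: 0.259
```

Call:
send_rows(grip=[255,255,255,255,255], offset=[[0,0,-5],[0,0,-10],[0,0,-15],[0,0,-20],[0,0,-24]], twist=[0,0,0,0,0])

```text
clock: 17.57
position: [0.464, 0.0092, 0.1516]
ee_rot: [-0.065, 0.703, 0.065, 0.705]
ft_force: [4.5, -2.1, 6.5]
grip_width: 0.264
```

```bash
python3 go.py .514 .019 .148 10.5
```

```text
clk 17.57 pos [0.464  0.0092 0.1516] yaw 10.53 ang down 0.13
offset mm [ 3.7  0.5 50.9] twist 0.03 F [ 4.5 -2.1  6.5] g 0.2637847308471049 q [-0.48  0.03  0.37  1.99 -0.01  1.12  1.65]
```

Call:
send_rows(grip=[255,255,255,255,255], offset=[[0,0,-2],[0,0,-4],[0,0,-5],[0,0,-6],[0,0,-6]], twist=[0,0,0,0,0])

```text
clock: 17.98
position: [0.4614, 0.0087, 0.1518]
ee_rot: [-0.065, 0.701, 0.065, 0.708]
ft_force: [22.6, 0.8, -10.7]
grip_width: 0.261
```

```bash
python3 go.py .514 .019 .148 10.5
```

```text
clk 17.98 pos [0.4614 0.0087 0.1518] yaw 10.56 ang down 0.55
offset mm [ 4.3  0.4 53.6] twist 0.06 F [ 22.6   0.8 -10.7] g 0.26066937139963814 q [-0.48  0.02  0.37  2.   -0.01  1.11  1.65]
```

Call:
send_rows(grip=[255,230,200,160,120], offset=[[0,0,1.5],[0,0,1.5],[0,0,1.5],[0,0,1.5],[0,0,1.5]], twist=[0,0,0,0,0])

```text
clock: 18.4
position: [0.4582, 0.0087, 0.1503]
ee_rot: [-0.065, 0.705, 0.065, 0.703]
ft_force: [-0.1, 0.6, 0.2]
grip_width: 0.497
```

Call:
send_rows(grip=[80,80,80,80,80], offset=[[0,0,0],[0,0,0],[-10,0,0],[-30,0,0],[-50,0,0]], twist=[0,0,0,0,0])

```text
clock: 18.82
position: [0.4585, 0.0085, 0.2015]
ee_rot: [-0.065, 0.705, 0.065, 0.704]
ft_force: [0.4, -0.1, 1.3]
grip_width: 0.686
```

Call:
send_rows(grip=[80,80,80,80,80], offset=[[-30,0,0],[-65,0,0],[-100,30,0],[-120,65,0],[-120,100,0]], twist=[0,0,0,0,0])

```text
clock: 19.23
position: [0.4419, 0.1076, 0.3263]
ee_rot: [-0.063, 0.702, 0.065, 0.707]
ft_force: [1.4, 1.0, -0.6]
grip_width: 0.688
```

Call:
send_rows(grip=[80,80,80,80,80], offset=[[0,40,0],[0,80,0],[0,120,0],[0,160,0],[0,190,0]], twist=[0,0,0,0,0])

```text
clock: 19.65
position: [0.4044, 0.2968, 0.3215]
ee_rot: [-0.066, 0.704, 0.066, 0.704]
ft_force: [-0.6, 0.2, -0.2]
grip_width: 0.687
```

```bash
python3 go.py .514 .019 .148 10.5;python3 - <<'E'
from h import *
for n in ("side","top"):
    p,d=viewer.camera(n); np.save(n+"8.npy",d); X=cloud(n,d)
    if n=="side": cv2.imwrite("pics/side8.png",cv2.resize(p[120:260,280:440],None,fx=4.2,fy=4.2,interpolation=cv2.INTER_CUBIC))
    else:
        cv2.imwrite("pics/top8.png",cv2.resize(p[80:260,220:520],None,fx=2.6,fy=2.6,interpolation=cv2.INTER_CUBIC))
        P=X[200:235,295:330].reshape(-1,3); P=P[P[:,2]>.165]; print(len(P),P.mean(0),(P.max(0)+P.min(0))/2)
    for r in viewer.spot_point("gate_knob",n)[:2]: print(n,r, atz(n,r["position"],.163))
    for i in range(6): print([ (np.round(r["position"]),round(r["score"],2)) for r in viewer.spot_point("slug0_center",n)[:7]] if i==0 else "",end="")
E
```

```text
clk 19.65 pos [0.4044 0.2968 0.3215] yaw 10.68 ang down 0.04
offset mm [ 173.2 -293.5   56.2] twist 0.18 F [-0.6  0.2 -0.2] g 0.6873341835016777 q [-0.76  0.02  0.04  1.63 -0.    1.48  1.03]
side {'position': [308.3, 185.6], 'score': 0.79} [[0.45620022 0.01785564 0.163     ]]
side {'position': [354.4, 208.1], 'score': 0.63} [[ 0.56026956 -0.1203158   0.163     ]]
[]71 [0.46050996 0.00850957 0.17364879] [0.46125771 0.00929651 0.17359943]
top {'position': [309.2, 218.4], 'score': 0.63} [[0.4592441  0.00786751 0.163     ]]
top {'position': [237.4, 133.6], 'score': 0.18} [[0.67231741 0.18696945 0.163     ]]
[(array([349., 216.]), 0.6)]
```

View pics/side8.png

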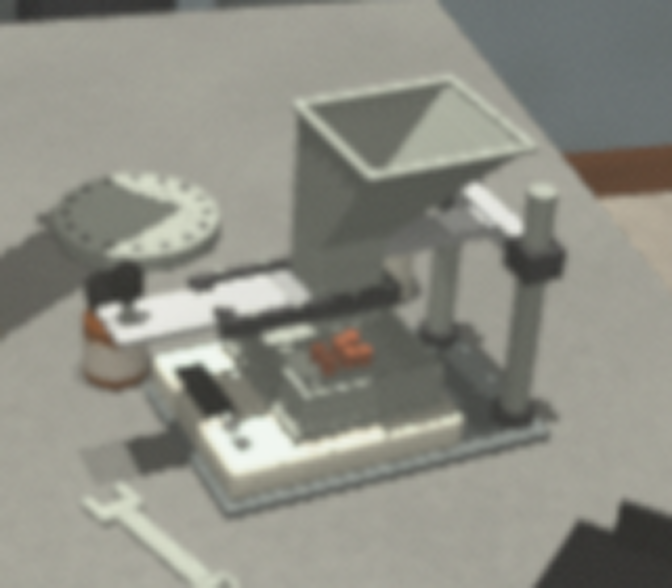

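View pics/top8.png

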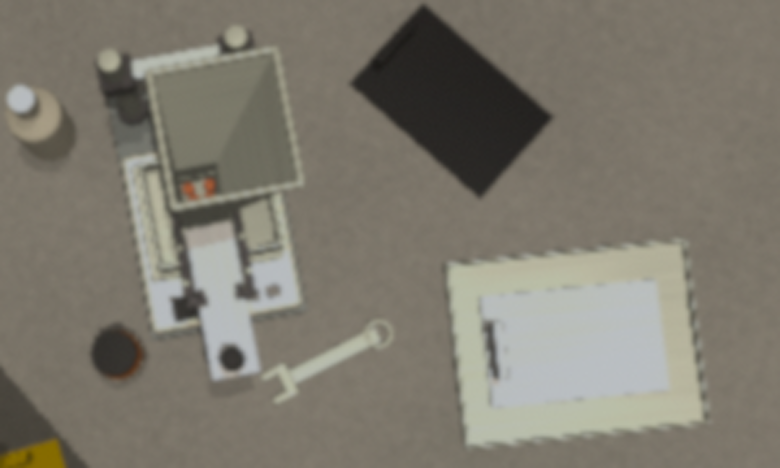

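Run:
```python
from h import *
p,d=viewer.camera("side"); q,e=viewer.camera("top")
a=cv2.resize(p[190:225,340:385],None,fx=12,fy=12,interpolation=cv2.INTER_CUBIC)
b=cv2.resize(q[138:163,285:310],None,fx=14,fy=14,interpolation=cv2.INTER_CUBIC)
b=cv2.copyMakeBorder(b,0,max(0,a.shape[0]-b.shape[0]),0,0,0)[:a.shape[0]]
o=np.hstack([a,b])[:, :]; print(o.shape)
cv2.imwrite("pics/z9.png",cv2.resize(o,(800,int(o.shape[0]*800/o.shape[1]))))
X=cloud("side",d);Y=cloud("top",e)
for n,im,c in (("side",p,X),("top",q,Y)):
    g=im.astype(int); m=(g[...,2]>g[...,0]*1.6)&(g[...,2]>90)
    m[:, :285]=0; m[:,400:]=0; m[:130]=0; m[230:]=0
    P=c[m]; 
    if n=="side": P=c[m&(np.mgrid[0:400,0:640][1]>340)&(np.mgrid[0:400,0:640][0]>190)]
    yaw=np.deg2rad(10.5);A=np.array([[np.cos(yaw),np.sin(yaw)],[-np.sin(yaw),np.cos(yaw)]])
    S=np.c_[(P[:,:2]-[.621,.0386])@A.T,P[:,2]]; S=S[np.isfinite(S).all(1)]; print(n,len(S),S.min(0).round(3),S.max(0).round(3),np.percentile(S,[5,50,95],axis=0).round(3))
```

```text
(420, 890, 3)
side 69 [-0.014 -0.015  0.054] [0.037 0.021 0.071] [[-0.011 -0.014  0.058]
 [ 0.011  0.002  0.065]
 [ 0.026  0.018  0.069]]
top 53 [ 0.012 -0.013  0.052] [0.033 0.02  0.077] [[ 0.013 -0.012  0.054]
 [ 0.022  0.008  0.066]
 [ 0.03   0.018  0.071]]
```

View pics/z9.png

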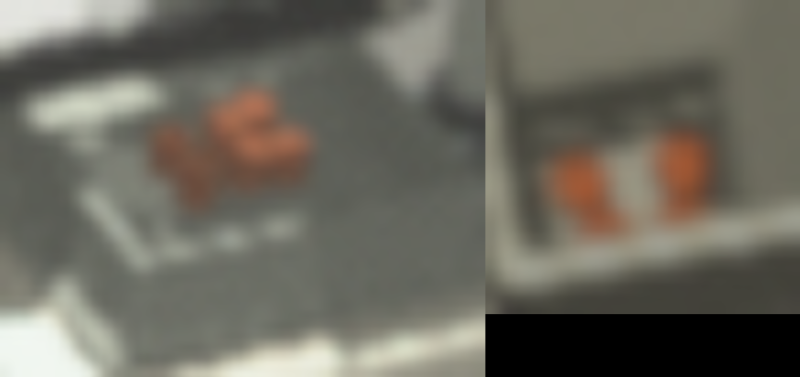

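```bash
python3 -c "
from workcell import manip,monitor
print(monitor.get_obs()['clock'],manip.hand_in())"
```

```text
the job is handed in; nothing more can be done
20.05 None
```

The cover is lying flat, lip up, in the tray. The gate is drawn out to its end stops and let go, and I handed the job in at about 20 s. The hand-in gave no verdict.

- **Cover:** I slid it about 140 mm to the left, lifted it over the hopper and set it down in the tray. The pictures show it flat and roughly centred, with 30 mm or so to spare around it. The depth readings on the plate ranged from about 6 to 11 mm, where its top should be at 7 mm; I took that as camera noise.
- **Gate:** I drew it until the force jumped from about 4.5 N to 23 N, which I took as the stop. The arm travelled about 55 mm, and the camera put the knob's movement at 54 mm. It had started about 1.6 mm open, so it now stands at about 56 mm; this rests on my own position estimate.
- **Slugs:** All the copper I could see lies at pan-floor height (z 54 to 71 mm), inside the pan. They overlap in the picture, so I could not count six one by one, and the front part of the chute was hidden from the camera.
- **Pan and bystanders:** The pan looked unmoved in the last pictures, and so did the flange, bottle, jar and spanner. I judged this by eye and did not measure it again at the end.

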